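# Fit a seal carrier and hold the bore scope through it

### The job

Nest the loose flanged seal carrier cup into the matching carrier cup in the bearing housing: set it down gently, level and fully home, and let go. Then lift the bore scope by its square camera head out of its stand and lower its rod upright through the seal carrier's hole, without touching any part of the carrier or housing, until the tip hangs about halfway down the chamber below. Finish still holding the scope there, centred in the hole and still; leave the bearing, dish and screwdriver where they lie.

Things in the scene. Friction and masses are not known exactly. Their poses are not given: they have to be found in the camera images.
- housing: fixed aluminium bearing housing on a dark base (dia 144 mm, 12 high); body dia 92, flange 108. The steel carrier cup bolted in its top has its rim (dia 72) 99 mm above the bench; tapered inside dia 60 near the rim to 52 at its floor, 67 mm up, with a dia 32 hole into a closed chamber, dia 64, from 61 down to 12 mm above the bench. Origin: centre of its underside on the bench, z up
- seat (a point): point on the housing's vertical axis, 69 mm above the bench: where the seal carrier's origin lies when it is nested fully home, its flange resting on the cup's rim
- carrier: loose aluminium seal carrier, 0.2 kg: flanged cup 60 mm tall, open side up. Tapers from dia 48 at the bottom to 56; flange dia 78, 30 to 36 mm up; above it a straight rim, dia 56 outside, 46 inside: grip across it from above (58 mm above the underside clears the flange). Floor 6 thick with a dia 24 hole (black ring) on the axis. Origin: centre of its underside = lower end of the hole, z up
- carrier_rim (a point): centre of the seal carrier's open rim, 60 mm above its underside
- stand: fixed scope stand: dark round base, dia 90 mm, and an upright steel tube, dia 26 mm outside, 16 inside, top 140 mm above the bench. The scope's rod hangs in it and must be lifted 135 mm straight up to come clear. Origin: centre of its underside on the bench
- scope: loose bore scope, 0.26 kg: steel rod dia 10 mm, 130 long, then a round coupler, dia 30, to 150 mm, and a square grey head, 36 x 36, 150 to 196 mm above the tip: grip either pair of faces, 172 mm above the tip. A black light, dia 16, sticks out along +x to 64 mm from the axis, 137 mm up. In the stand its tip is 10 mm above the bench. Origin: the rod's tip, z up the rod; faces look along x, y
- scope_shank (a point): point on the scope rod's axis, 36 mm above its tip: the part that stands in the carrier's hole at the end
- bearing: bystander: steel ball bearing, dia 62 mm, 16 mm thick, lying flat; origin at the centre of its underside
- dish: bystander: shallow red parts dish, dia 100 mm, 28 mm tall; origin at the centre of its underside
- driver: bystander: screwdriver with a black handle, 190 mm long, lying between the robot and the housing; origin at its middle on the bench
There are look-alikes about, which are no part of the job. There is more than one size of the scope; the job needs the smaller. Leave any blue look-alike of the carrier alone.

How it is judged:
By the outcome, as a careful person would: the job done as asked, in the order asked, and still so for the second after the job is handed in, while the arm keeps its last pose, push and grip.
It also fails if it takes over 66 s, if anything falls off the work surface, if the arm or the gripper's body presses on something with over 40 N, if the wrist force passes 120 N, or if a joint passes its speed limit or range.

### The arm

A 6-joint arm with a two-finger parallel gripper is mounted at the origin on the work surface. World frame = base frame: x ahead of the robot, y to its left, z up, the work surface at z = 0. Lengths are in m, angles in rad, forces in N, time in s.
With the tool pointing down it reaches from about 0.425 to 0.95 m from the base axis. Payload 3.5 kg.
Tool frame: the origin (TCP) lies on the centre line of the jaws, within the pads' length; the fingertips stand 14 mm ahead of it and the grasp point (between the pads) lies 5 mm behind it (tips_ahead is the distance from the TCP to the fingertips, in m); y points along the fingers, z is the direction in which the jaws open and shut, and the axes are right-handed (so a half turn about y gives the same grasp; the last joint's range is limited). The gripper opens to 85 mm and grips with 20 to 120 N. Pads are 22 mm wide; open, the fingers measure 114 mm over their backs; the gripper's body (76 mm by 85 mm) begins 54 mm behind the grasp point. The pads swing forward as they close: fully open they stand 13 mm farther back than shut.
Start: joints at [-0.15, 0.286, 1.577, -0, 1.279, -0.15], TCP at [0.675, 0, 0.245] pointing down, gripper open.
Joint ranges: [-2.77, 2.77], [-0.9, 2.22], [0.21, 2.48], [-1.53, 4.67], [0.24, 2.81], [-2.84, 2.84]. Speed limits (rad/s): [2.79, 2.79, 3.14, 3.14, 3.14, 3.14].

### API

Orientations are given as a unit quaternion [x, y, z, w].
In Python, from plant import get_state, read_camera, sign_off, tips_ahead gives the robot as it stands.
- The arm moves only by the tool send_rows, never from a script. Its argument "plan" is a list of rows, each a list of 2 entries, a list of its own where there are three numbers: the shift along the tool's x, y, z in units of 12 cm (1.0 is 12 cm), then the turn, a rotation vector about the tool's x, y, z in units of 360 degrees (1.0 is 360 degrees). In form: [[[tx, ty, tz], [rx, ry, rz]], ...]. A call has 1 to 12 rows; each row shifts and turns the commanded pose from where the row before left it, along the tool's axes as they then stand; what a row does not reach is not made up. A row lasts 1/10 s, in which the tool goes at most 50 mm and 8.59 degrees, less where a joint would pass 70% of its speed; a pose out of reach is approached as far as the arm can. A call with a number of a shift or a turn outside -1 to 1 is refused whole. A call with a gripper value outside its range is refused whole. "gripper" is the closure, from 0 (fully open) to 1 (shut), set as the call begins (left out, the last holds). The fingers move at their own pace and stop on an object; "grip_force" is the grip in N (left out, the last holds). Time passes only in rows, so rows that do not move let the fingers close. It gives the time, the measured TCP pose, the force and the opening at its end, in the units of the state.
- get_state(): the state, without advancing time (a new reading comes with each control period).
- read_camera(name): name is "scene" or "side" or "wrist"; returns a dict with "img" (400x640x3 uint8, blue, green, red), "fx", "fy", "cx", "cy" (pixels), "world_from_camera" (4x4, takes a point from camera to world coordinates); the wrist camera has in their place "mount" (4x4, takes a point from camera to tool coordinates, whose origin is the TCP and whose axes are the tool frame's). Camera axes: x right, y down, z forward; pixel columns grow to the right and rows downward; lengths in m; the calibration is good to about 2 mm. A picture is of the moment at which its call begins: read the wrist's pose just before it. There is no depth.
- sign_off(): hands the job in, once; it reports no verdict.
The state is a dict: "time": time; "qpos": joint angles; "dq": joint speeds; "joint_efforts": joint torques, N m; "eef_pos": TCP position; "tcp_rot": TCP orientation; "contact_force": force on the tool from outside, world axes, zero at the start; "wrist_torque": the same for the moment, N m; "opening": opening from 0.0 (shut) to 1.0 (fully open).
Only numpy, scipy, OpenCV 4.12 (cv2) and the standard library are available. Lean on these libraries where they do the work, as an engineer would, in place of code of your own. Each camera call takes 0.05 s, during which the arm holds its last target. There are 200 camera calls.

## Working session

There is one attempt and no reset: what is moved stays moved. The work goes in short steps, Python scripts to look and compute and a tool call to move; the robot and the scene stay as the last step left them, time stands still between calls to the robot, and variables do not carry over. Pictures are saved under pics/ and viewed, about 8 in all and at most 12, crops included, and the job is handed in when it is done.

Besides the shell and the picture viewer there is one more tool, called after ">>>" as name(argument=value, ...) on one line, values as JSON. send_rows: Moves the arm, as the interface text tells. Its arguments: {"type":"object","properties":{"plan":{"type":"array"},"gripper":{"type":"number"},"grip_force":{"type":"number"}},"required":["plan"]}

```bash
ls; mkdir -p pics; cat > h.py <<'E'
import numpy as np, cv2
from plant import get_state, read_camera, sign_off, tips_ahead
from scipy.spatial.transform import Rotation as R
def T(s):
    M=np.eye(4); M[:3,:3]=R.from_quat(s["tcp_rot"]).as_matrix(); M[:3,3]=s["eef_pos"]; return M
def cam(n,save=None):
    s=get_state(); c=read_camera(n)
    c["W"]=T(s)@c["mount"] if n=="wrist" else c["world_from_camera"]
    c["W"]=np.array(c["W"])
    if save: cv2.imwrite("pics/"+save,c["img"])
    return c
def ray(c,u,v):
    d=c["W"][:3,:3]@np.array([(u-c["cx"])/c["fx"],(v-c["cy"])/c["fy"],1]); return c["W"][:3,3],d
def plane(c,u,v,z):
    o,d=ray(c,u,v); return o+d*(z-o[2])/d[2]
def proj(c,p):
    q=np.linalg.inv(c["W"])@np.append(p,1); return np.array([c["fx"]*q[0]/q[2]+c["cx"],c["fy"]*q[1]/q[2]+c["cy"]])
E
python3 - <<'E'
from h import *
s=get_state(); print(s); print(T(s)[:3,:3].round(2), tips_ahead)
for n in("scene","side","wrist"):
    c=cam(n,n+"0.png"); print(n,c["fx"],c["cx"],c["cy"]); print(c["W"].round(3))
    if n=="wrist": print(np.round(c["mount"],3))
E
```

```text
pics
{'time': 0.0, 'qpos': array([-1.50006627e-01,  2.87191596e-01,  1.57818499e+00,  8.23849889e-06,
        1.27856001e+00, -1.49998559e-01]), 'dq': array([-0.00108684,  0.00043287,  0.00096916, -0.00038572,  0.00108099,
        0.00081926]), 'joint_efforts': array([-1.79628755e-04, -4.05981302e+01, -2.92628127e+01, -1.54224781e-04,
        5.81841552e-03,  3.74769741e-06]), 'eef_pos': array([6.74381957e-01, 1.20409110e-04, 2.43925505e-01]), 'tcp_rot': array([-0.50048663,  0.5006709 , -0.49933364,  0.49950745]), 'contact_force': array([-0.30151701, -0.4044077 ,  0.47718612]), 'wrist_torque': array([ 0.03298493, -0.01965952,  0.01090357]), 'opening': 1.0019244834917032}
[[-0. -0.  1.]
 [-1.  0. -0.]
 [-0. -1. -0.]] 0.014
scene 477.57983820813627 326.0588576594913 195.14245235425005
[[-0.411  0.75  -0.518  1.04 ]
 [ 0.912  0.338 -0.234  0.224]
 [-0.    -0.569 -0.823  0.887]
 [ 0.     0.     0.     1.   ]]
side 516.411511821427 319.43350892443186 201.34373532789425
[[ 0.981 -0.151  0.121  0.416]
 [-0.193 -0.734  0.651 -0.639]
 [-0.01  -0.662 -0.749  0.827]
 [ 0.     0.     0.     1.   ]]
wrist 354.80931127183567 317.07626634405483 197.45721940044348
[[ 1.    -0.    -0.003  0.675]
 [-0.001 -0.949 -0.315  0.081]
 [-0.003  0.315 -0.949  0.371]
 [ 0.     0.     0.     1.   ]]
[[ 0.001  0.949  0.315 -0.081]
 [ 0.001 -0.315  0.949 -0.127]
 [ 1.    -0.001 -0.001  0.   ]
 [ 0.     0.     0.     1.   ]]
```

View pics/scene0.png

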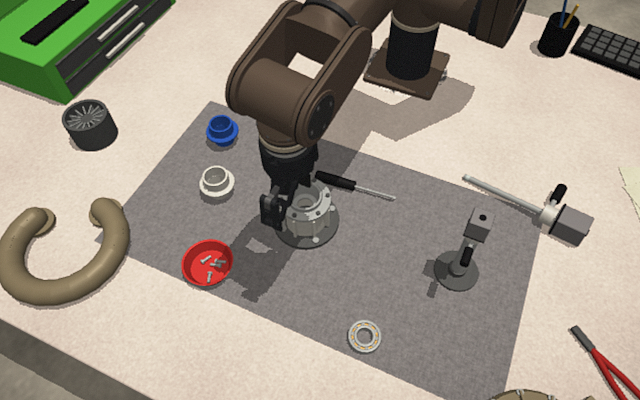

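View pics/side0.png

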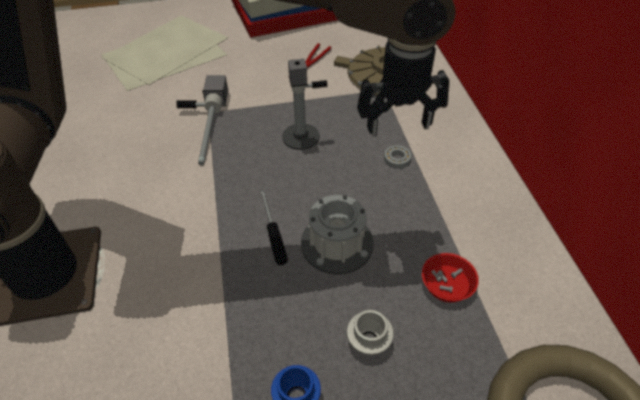

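```bash
python3 - <<'E'
from h import *
c1=cam("scene");c2=cam("side")
def show(n,c,u,v,z): print(n,z,plane(c,u,v,z).round(3))
show("carrier rim scene",c1,216,174,.06);show("carrier rim side",c2,372,323,.06)
show("housing rim side",c2,338,211,.099)
show("housing base side",c2,337,246,.012)
show("stand base side",c2,300,136,.004);show("stand base scene",c1,457,270,.004)
show("head top side",c2,298,64,.206);show("head top scene",c1,483,216,.206)
show("blue side",c2,297,378,.06)
show("dish",c2,449,278,.014);show("driver",c1,347,183,.01)
show("driver tip",c1,394,198,.01)
for c,n,b in((c1,"scene",(430,190,540,300)),(c2,"side",(250,40,430,180))):
    x0,y0,x1,y1=b; im=c["img"][y0:y1,x0:x1]
    cv2.imwrite(f"pics/{n}_st.png",cv2.resize(im,None,fx=4 if n=="side" else 5,fy=4 if n=="side" else 5,interpolation=cv2.INTER_CUBIC))
a=cv2.resize(c1["img"][190:300,430:540],(550,550)); b=cv2.resize(c2["img"][50:160,270:340],(250,393))
o=np.zeros((550,800,3),np.uint8);o[:,:550]=a;o[:393,550:]=b;cv2.imwrite("pics/st.png",o)
E
```

```text
carrier rim scene 0.06 [ 0.566 -0.252  0.06 ]
carrier rim side 0.06 [ 0.573 -0.251  0.06 ]
housing rim side 0.099 [ 0.562 -0.037  0.099]
housing base side 0.012 [ 0.559 -0.052  0.012]
stand base side 0.004 [0.544 0.291 0.004]
stand base scene 0.004 [0.543 0.291 0.004]
head top side 0.206 [0.546 0.287 0.206]
head top scene 0.206 [0.542 0.289 0.206]
blue side 0.06 [ 0.437 -0.318  0.06 ]
dish 0.014 [ 0.745 -0.167  0.014]
driver 0.01 [0.437 0.004 0.01 ]
driver tip 0.01 [0.433 0.116 0.01 ]
```

View pics/st.png

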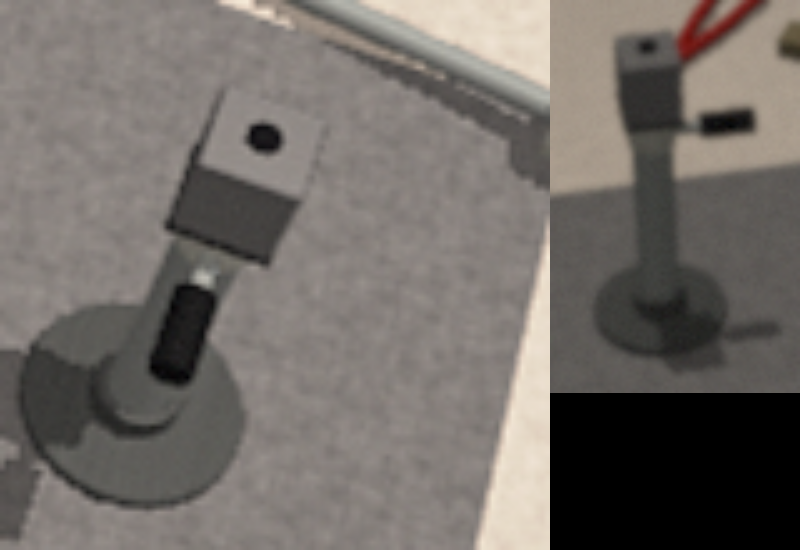

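>>> send_rows(plan=[[[0.08,0,-0.24],[0,0,0]],[[0.08,0,-0.24],[0,0,0]],[[0.08,0,-0.24],[0,0,0]],[[0.08,0,-0.24],[0,0,0]],[[0,0,0],[0,0,0]],[[0,0,0],[0,0,0]]])

```text
time: 0.85
eef_pos: [0.5598, -0.0385, 0.2456]
tcp_rot: [0.5, -0.5, 0.5, -0.5]
contact_force: [0.4, 0.1, 0.0]
opening: 1.002
```

```bash
python3 - <<'E'
from h import *
c=cam("wrist","w1.png"); print(get_state()["eef_pos"],c["W"].round(3))
print(proj(c,[.56,-.04,.099]))
E
```

```text
[ 0.56038429 -0.03837145  0.24575425] [[ 1.    -0.002 -0.     0.56 ]
 [-0.002 -0.949 -0.315  0.042]
 [ 0.001  0.315 -0.949  0.373]
 [ 0.     0.     0.     1.   ]]
[317.28322323 187.25297466]
```

View pics/w1.png

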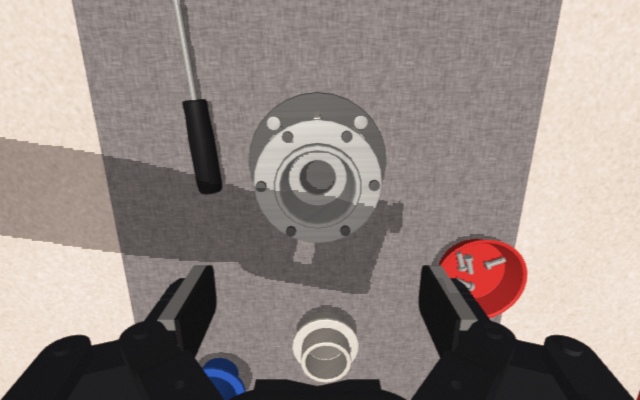

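```bash
cat > seg.py <<'E'
from h import *
def blobs(c,box,lo,hi,amin,amax,mask=None):
    x0,y0,x1,y1=box; g=cv2.cvtColor(c["img"],cv2.COLOR_BGR2GRAY)[y0:y1,x0:x1]
    m=((g>=lo)&(g<=hi)).astype(np.uint8) if mask is None else mask[y0:y1,x0:x1]
    cs,_=cv2.findContours(m,cv2.RETR_LIST,cv2.CHAIN_APPROX_NONE)
    out=[]
    for k in cs:
        a=cv2.contourArea(k)
        if amin<=a<=amax and len(k)>=5:
            e=cv2.fitEllipse(k+np.array([x0,y0])); mm=cv2.moments(k)
            out.append((round(mm["m10"]/mm["m00"]+x0,1),round(mm["m01"]/mm["m00"]+y0,1),a,np.round(e[1],1),round(a/(np.pi*e[1][0]*e[1][1]/4),2)))
    return out
E
python3 - <<'E'
from seg import *
c=cam("wrist")
g=cv2.cvtColor(c["img"],cv2.COLOR_BGR2GRAY)
print(g[178,250:390:3]); print(g[100:250:3,318])
for t in(70,90,110,130):
    print(t)
    for b in blobs(c,(240,85,400,250),0,t,30,9000): print(b, plane(c,b[0],b[1],.099).round(4)[:2],plane(c,b[0],b[1],.067).round(4)[:2])
E
```

```text
[120 145 196 196 196 197 195 197 140 200 118  81  81 191 196 195 155  65
  65  99 101 101 101 101 101  99 100 100 130 196 194 194 108  97 100 191
 153 189 191 190 189 187 188 176 100 134 134]
[110 109 108 107 115 111 220 209 218 213 211 209 203 205 194 134 207 113
 194 188 121  99 103 102 100 100 100 103 102  98  67  72 127 125 121 103
  88  85  86  87  88 103 127 125 126 127 123 122  89  94]
70
(344.1, 230.4, 61.5, array([8.4, 9.5]), 0.98) [ 0.5831 -0.0778] [ 0.5857 -0.0918]
(289.8, 230.7, 58.0, array([8.2, 9.4]), 0.96) [ 0.5375 -0.078 ] [ 0.5348 -0.0921]
(308.2, 182.9, 157.0, array([31.9, 37.1]), 0.17) [ 0.5533 -0.0363] [ 0.5525 -0.0455]
90
(271.7, 241.0, 67.0, array([ 7.8, 11.9]), 0.92) [ 0.5219 -0.0875] [ 0.5174 -0.1027]
(344.2, 230.6, 81.5, array([ 9.2, 11.7]), 0.96) [ 0.5832 -0.078 ] [ 0.5858 -0.092 ]
(261.8, 234.9, 128.0, array([10.9, 20.5]), 0.73) [ 0.5138 -0.0818] [ 0.5083 -0.0963]
(259.2, 221.2, 42.5, array([ 6.8, 10.7]), 0.75) [ 0.5122 -0.0694] [ 0.5066 -0.0824]
(245.2, 215.1, 30.0, array([ 5. , 12.1]), 0.63) [ 0.5009 -0.0639] [ 0.494  -0.0763]
(373.8, 228.0, 770.5, array(
[... 1362 characters left out ...]
 [ 0.5345 -0.0711] [ 0.5315 -0.0844]
(269.8, 201.4, 33.0, array([ 4.6, 10.7]), 0.85) [ 0.5218 -0.052 ] [ 0.5173 -0.063 ]
(373.0, 185.0, 81.5, array([10. , 10.6]), 0.98) [ 0.6054 -0.0381] [ 0.6107 -0.0475]
(320.5, 148.3, 70.0, array([ 93.7, 103.9]), 0.01) [ 0.5631 -0.0083] [ 0.5635 -0.0143]
(345.6, 136.0, 83.0, array([ 9.8, 11.1]), 0.97) [0.5824 0.0012] [ 0.585  -0.0036]
(286.6, 136.7, 81.0, array([ 9.5, 11.2]), 0.97) [0.537  0.0007] [ 0.5343 -0.0042]
(359.5, 122.0, 172.0, array([14.5, 15.2]), 0.99) [0.5927 0.0118] [0.5965 0.0082]
(272.4, 122.7, 177.5, array([14.8, 15.4]), 0.99) [0.5265 0.0113] [0.5226 0.0077]
(316.0, 121.5, 3964.0, array([134.6, 161.1]), 0.23) [0.5597 0.0122] [0.5596 0.0087]
```

>>> send_rows(plan=[[[0.295,0.055,0.014],[0,0,0]],[[0.295,0.055,0.014],[0,0,0]],[[0.295,0.055,0.014],[0,0,0]],[[0.295,0.055,0.014],[0,0,0]],[[0.295,0.055,0.014],[0,0,0]],[[0.295,0.055,0.014],[0,0,0]],[[0,0,0],[0,0,0]],[[0,0,0],[0,0,0]]])

```text
time: 1.75
eef_pos: [0.5704, -0.2513, 0.2051]
tcp_rot: [-0.5, 0.501, -0.5, 0.5]
contact_force: [-0.1, -0.9, -0.4]
opening: 1.001
```

```bash
python3 - <<'E'
from seg import *
c=cam("wrist","w2.png"); print(get_state()["eef_pos"],c["W"].round(3))
for t in(60,90,120,150):
    print(t)
    for b in blobs(c,(240,100,400,260),t,255,200,15000): print(b,*[plane(c,b[0],b[1],z).round(4)[:2] for z in(.06,.036,.006)])
E
```

```text
[ 0.57047814 -0.25046597  0.20541063] [[ 1.    -0.002 -0.002  0.571]
 [-0.002 -0.949 -0.314 -0.171]
 [-0.001  0.314 -0.949  0.332]
 [ 0.     0.     0.     1.   ]]
60
(315.2, 178.4, 279.0, array([28.3, 31.1]), 0.4) [ 0.5687 -0.2449] [ 0.5686 -0.2514] [ 0.5683 -0.2596]
90
(314.8, 177.6, 386.0, array([28.2, 31.2]), 0.56) [ 0.5684 -0.2442] [ 0.5682 -0.2507] [ 0.568  -0.2588]
120
(301.1, 250.7, 214.5, array([13.3, 23.1]), 0.89) [ 0.5565 -0.3085] [ 0.5552 -0.3207] [ 0.5537 -0.3359]
(314.4, 197.9, 1390.5, array([44. , 57.3]), 0.7) [ 0.568  -0.2612] [ 0.5678 -0.2692] [ 0.5675 -0.2792]
(315.2, 176.7, 644.5, array([28.3, 34.6]), 0.84) [ 0.5687 -0.2435] [ 0.5686 -0.2499] [ 0.5683 -0.2579]
150
(314.8, 196.7, 1631.5, array([49.7, 58.6]), 0.71) [ 0.5683 -0.2602] [ 0.5681 -0.2681] [ 0.5679 -0.2779]
(315.5, 175.1, 839.5, array([28.5, 38.3]), 0.98) [ 0.569  -0.2422] [ 0.5688 -0.2485] [ 0.5686 -0.2563]
(312.5, 157.9, 325.0, array([71.6, 82.9]), 0.07) [ 0.5667 -0.2283] [ 0.5663 -0.2334] [ 0.5659 -0.2398]
(316.5, 178.4, 5795.0, array([84.4, 89.7]), 0.98) [ 0.5698 -0.2449] [ 0.5697 -0.2514] [ 0.5696 -0.2596]
```

View pics/w2.png

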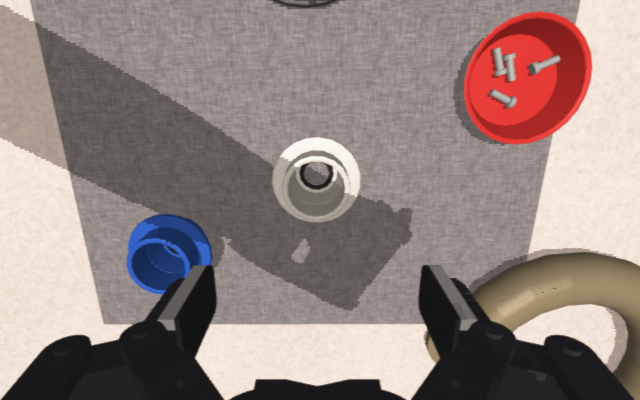

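```bash
python3 - <<'E'
from seg import *
c=cam("wrist")
g=cv2.cvtColor(c["img"],cv2.COLOR_BGR2GRAY)
print(g[135:226,316]); print(g[174,268:365])
for t in(30,45):
    for b in blobs(c,(240,100,400,260),0,t,50,15000): print(b,*[plane(c,b[0],b[1],z).round(4)[:2] for z in(.06,.036,.006)])
for z,r in((.06,.028),(.06,.023),(.036,.039),(.006,.012)):
    print(z,r,[proj(c,[.5697,-.2514+s*r,z]).round(1)[1] for s in(1,-1)],[proj(c,[.5697+s*r,-.2514,z]).round(1)[0] for s in(-1,1)])
im=cv2.resize(c["img"][125:235,256:376],(720,660),interpolation=cv2.INTER_NEAREST)[:600]; cv2.imwrite("pics/w2c.png",im)
E
```

```text
[147 147 154 221 248 250 249 249 249 249 248 247 245 244 243 239 172 131
 126 125 125 143 224 249 249 242 229 194 149 143 143 146 146 142 138 140
 136  98  89  90  93  93  96  93  95  96  94  89  89  89  81  38  27  28
  56 128 156 155 131 110 110 108 108 109 108 108 107 108 110 113 117 106
 105 105 106 108 106 105 106 106 106 114 145 168 168 161 155 144  99  93
  93]
[ 95  92  90  93 121 153 165 169 169 169 169 168 167 167 167 170 164 146
 144 159 165 163 160 152 132 106 101 115 145 163 150 105  43  28  30  45
  73  88  90  89  91  91  89  91  92  91  90  91  90  89  90  93  96  98
 104 124 145 147 146 141 115  65  44  40  68 173 231 232 208 148 128 156
 208 231 234 234 230 209 167 198 238 241 241 240 240 240 239 240 240 238
 232 202 155 153 150 149 153]
(313.8, 180.0, 113.0, array([27.3, 29.5]), 0.18) [ 0.5677 -0.2455] [ 0.5674 -0.2522] [ 0.5671 -0.2605]
0.06 0.028 [np.float64(152.6), np.float64(219.6)] [np.float64(281.4), np.float64(351.3)]
0.06 0.023 [np.float64(158.9), np.float64(213.9)] [np.float64(287.7), np.float64(345.0)]
0.036 0.039 [np.float64(133.9), np.float64(220.9)] [np.float64(271.4), np.float64(361.4)]
0.006 0.012 [np.float64(158.3), np.float64(182.9)] [np.float64(303.8), np.float64(329.2)]
```

View pics/w2c.png

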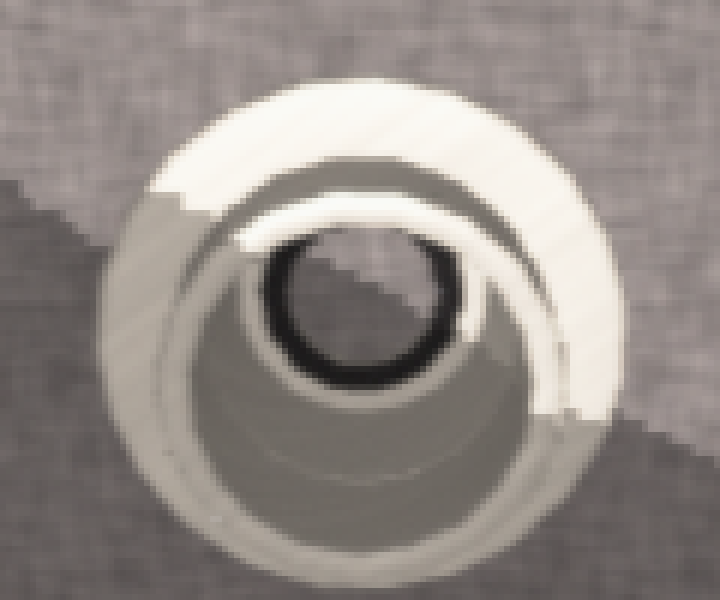

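```bash
python3 - <<'E'
import cv2
im=cv2.imread("pics/w1.png")
cv2.imwrite("pics/w1c.png",cv2.resize(im[115:215,258:378],(720,600),interpolation=cv2.INTER_NEAREST))
E
```

```text
(no output)
```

View pics/w1c.png

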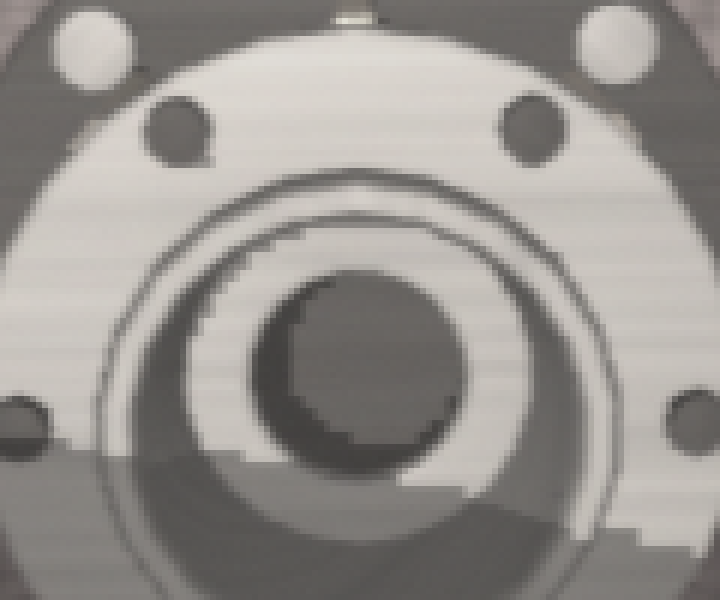

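```bash
python3 - <<'E'
from seg import *
c=cam("wrist"); d=dict(c); d["W"]=T(dict(tcp_rot=[.5,-.5,.5,-.5],eef_pos=[.5601,-.0384,.2457]))@c["mount"]
print("hole",plane(d,317.8,177.3,.067)," rim top edge",plane(d,318,143,.099)-[0,.036,0], "cup",plane(d,317.9,186.7,.099))
for z in(.094,.096):print(z,np.mean([plane(d,u,v,z) for u,v in((344.2,230.6),(289.8,230.7),(259.9,186.5),(373,184.8),(286.8,136.6),(345.5,135.9))],axis=0))
print("carrier rim",plane(c,316.2,189.5,.06),"hole bottom edge",plane(c,316,185.3,.006)+[0,.012,0],"flange",plane(c,316.3,180,.036))
s=get_state();print(s["eef_pos"])
E
```

```text
hole [ 0.56058077 -0.04030912  0.067     ]  rim top edge [ 0.56070385 -0.04019735  0.099     ] cup [ 0.56061813 -0.03948856  0.099     ]
0.094 [ 0.55949942 -0.04000491  0.094     ]
0.096 [ 0.55950438 -0.03941405  0.096     ]
carrier rim [ 0.56963889 -0.25305061  0.06      ] hole bottom edge [ 0.56928283 -0.25341731  0.006     ] flange [ 0.56965792 -0.2518003   0.036     ]
[ 0.57044394 -0.24971774  0.20590175]
```

>>> send_rows(plan=[[[0.018,0.2,-0.003],[0,0,0]],[[0,0.25,0],[0,0,0]],[[0,0.25,0],[0,0,0]],[[0,0.2,0],[0,0,0]],[[0,0.15,0],[0,0,0]],[[0,0.12,0],[0,0,0]],[[0,0.1,0],[0,0,0]],[[0,0,0],[0,0,0]]])

```text
time: 2.7
eef_pos: [0.5688, -0.2519, 0.0518]
tcp_rot: [-0.5, 0.501, -0.499, 0.5]
contact_force: [-0.7, 0.9, -0.3]
opening: 1.002
```

>>> send_rows(plan=[[[0,0,0],[0,0,0]],[[0,0,0],[0,0,0]],[[0,0,0],[0,0,0]],[[0,0,0],[0,0,0]],[[0,0,0],[0,0,0]],[[0,0,0],[0,0,0]],[[0,0,0],[0,0,0]],[[0,0,0],[0,0,0]],[[0,0,0],[0,0,0]],[[0,0,0],[0,0,0]]], gripper=1, grip_force=40)

```text
time: 3.7
eef_pos: [0.5704, -0.2536, 0.0551]
tcp_rot: [0.5, -0.499, 0.501, -0.5]
contact_force: [-2.3, 0.7, 6.4]
opening: 0.648
```

>>> send_rows(plan=[[[0,-0.05,0],[0,0,0]],[[0,-0.15,0],[0,0,0]],[[0,-0.25,0],[0,0,0]],[[0,-0.25,0],[0,0,0]],[[0,-0.25,0],[0,0,0]],[[0,-0.2,0],[0,0,0]],[[0,-0.1,0],[0,0,0]],[[0,0,0],[0,0,0]],[[0,0,0],[0,0,0]]])

```text
time: 4.6
eef_pos: [0.5688, -0.2525, 0.2017]
tcp_rot: [-0.5, 0.501, -0.499, 0.5]
contact_force: [-0.9, 0.3, -1.9]
opening: 0.65
```

```bash
python3 - <<'E'
from seg import *
s=get_state(); print(s["eef_pos"],s["contact_force"],s["wrist_torque"],s["opening"])
c=cam("wrist","w3.png")
im=c["img"]; side=cam("side","s3.png")["img"]
o=np.zeros((400,800,3),np.uint8); o[:,:400]=im[:,120:520]; 
o[:,400:]=cv2.resize(side[220:370,290:440],(400,400)); cv2.imwrite("pics/m3.png",o)
print([proj(c,s["eef_pos"]+np.array([0,y,.007])).round(1) for y in(0,.023,-.023,.028,-.028)])
E
```

```text
[ 0.56879163 -0.25246388  0.2017075 ] [-0.87531701  0.28605004 -1.91418099] [ 0.06103315  0.05282122 -0.00288586] 0.6501729256944062
[array([317.2, 296. ]), array([317.1, 242.8]), array([317.2, 343.9]), array([317.1, 230.5]), array([317.2, 353.7])]
```

View pics/m3.png

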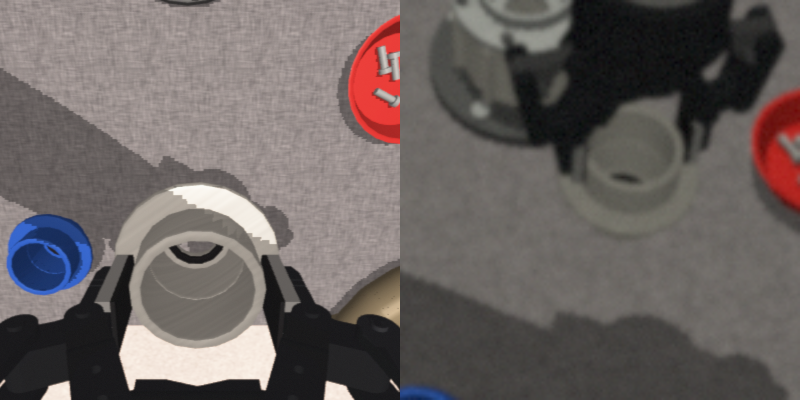

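>>> send_rows(plan=[[[-0.12,0,-0.015],[0,0,0]],[[-0.24,0,-0.015],[0,0,0]],[[-0.28,0,-0.015],[0,0,0]],[[-0.3,0,-0.015],[0,0,0]],[[-0.28,0,-0.015],[0,0,0]],[[-0.28,0,0],[0,0,0]],[[-0.18,0,0],[0,0,0]],[[-0.087,0,0],[0,0,0]],[[0,-0.0,0],[0,0,0]],[[0,0,0],[0,0,0]],[[0,0,0],[0,0,0]]])

```text
time: 5.8
eef_pos: [0.5605, -0.0418, 0.2032]
tcp_rot: [0.5, -0.5, 0.5, -0.5]
contact_force: [0.8, 0.1, -3.2]
opening: 0.65
```

```bash
python3 - <<'E'
from seg import *
P=[];F=[]
for i in range(6):
    c=cam("wrist","w4.png" if i==0 else None); s=get_state(); P.append(s["eef_pos"]);F.append(s["contact_force"])
print(np.mean(P,0),np.std(P,0),np.mean(F,0),T(s)[:3,:3].round(4))
for n in("side","scene"):
    c=cam(n,n+"4.png"); print(n,[proj(c,p).round(1) for p in([.5605,-.041,.21],[.5605,-.0402,.099])])
im=cv2.imread("pics/w4.png"); a=cv2.imread("pics/side4.png");b=cv2.imread("pics/scene4.png")
o=np.zeros((600,800,3),np.uint8); o[:400,:400]=im[:,120:520]
o[:300,400:]=cv2.resize(a[130:280,240:440],(400,300)); o[300:,400:]=cv2.resize(b[110:260,210:410],(400,300));cv2.imwrite("pics/m4.png",o)
E
```

```text
[ 0.56054513 -0.04174094  0.20327113] [1.25183879e-05 1.86599161e-04 2.56586226e-05] [-0.04054441  0.24665943 -2.04578464] [[-9.e-04 -1.e-04  1.e+00]
 [-1.e+00 -0.e+00 -9.e-04]
 [ 0.e+00 -1.e+00 -1.e-04]]
side [array([338.6, 170.4]), array([337.4, 212.6])]
scene [array([301.6, 159.7]), array([304.3, 194.7])]
```

View pics/m4.png

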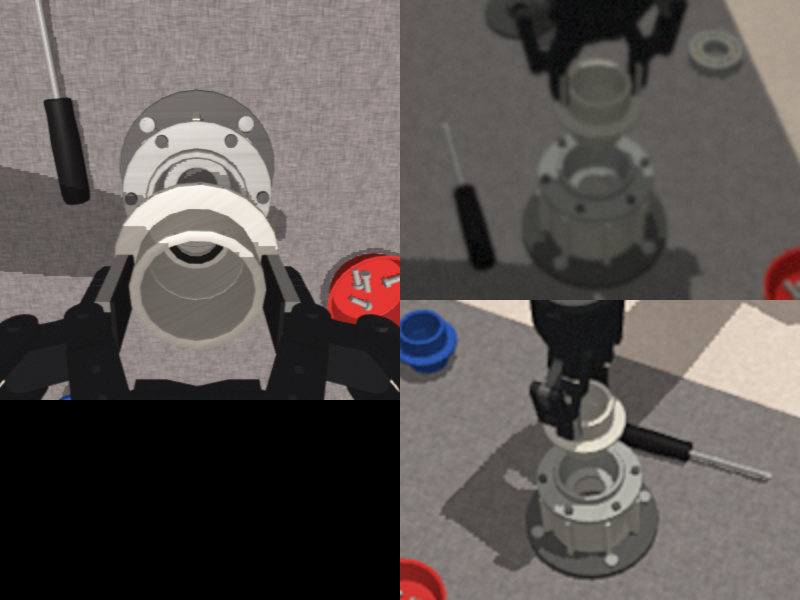

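>>> send_rows(plan=[[[-0.005,0.08,0],[0,0,0]],[[0,0.12,0],[0,0,0]],[[0,0.12,0],[0,0,0]],[[0,0.1,0],[0,0,0]],[[0,0.05,0],[0,0,0]],[[0,0,0],[0,0,0]],[[0,0,0],[0,0,0]]])

```text
time: 6.9
eef_pos: [0.5607, -0.0403, 0.147]
tcp_rot: [0.5, -0.5, 0.5, -0.5]
contact_force: [0.1, -0.4, -1.0]
opening: 0.647
```

>>> send_rows(plan=[[[0,0.03,0],[0,0,0]],[[0,0.03,0],[0,0,0]],[[0,0.03,0],[0,0,0]],[[0,0.02,0],[0,0,0]],[[0,0,0],[0,0,0]],[[0,0,0],[0,0,0]]])

```text
time: 7.5
eef_pos: [0.5605, -0.0403, 0.1337]
tcp_rot: [-0.5, 0.5, -0.5, 0.5]
contact_force: [0.5, -0.2, -1.3]
opening: 0.648
```

>>> send_rows(plan=[[[0,0.015,0],[0,0,0]],[[0,0.015,0],[0,0,0]],[[0,0.015,0],[0,0,0]],[[0,0.015,0],[0,0,0]],[[0,0,0],[0,0,0]],[[0,0,0],[0,0,0]]])

```text
time: 8.1
eef_pos: [0.5605, -0.0403, 0.1264]
tcp_rot: [-0.5, 0.5, -0.5, 0.5]
contact_force: [0.1, 1.1, -2.6]
opening: 0.648
```

>>> send_rows(plan=[[[0,0.007,0],[0,0,0]],[[0,0.007,0],[0,0,0]],[[0,0,0],[0,0,0]],[[0,0,0],[0,0,0]]])

```text
time: 8.5
eef_pos: [0.5605, -0.0403, 0.1248]
tcp_rot: [0.5, -0.5, 0.5, -0.5]
contact_force: [-0.2, 0.1, -2.1]
opening: 0.643
```

>>> send_rows(plan=[[[0,0.006,0],[0,0,0]],[[0,0.006,0],[0,0,0]],[[0,0,0],[0,0,0]],[[0,0,0],[0,0,0]]])

```text
time: 8.9
eef_pos: [0.5607, -0.0403, 0.1243]
tcp_rot: [0.5, -0.5, 0.5, -0.5]
contact_force: [-4.4, 0.7, 4.5]
opening: 0.647
```

>>> send_rows(plan=[[[0,0,0],[0,0,0]],[[0,0,0],[0,0,0]],[[0,0,0],[0,0,0]],[[0,0,0],[0,0,0]],[[0,0,0],[0,0,0]],[[0,0,0],[0,0,0]]], gripper=0)

```text
time: 9.5
eef_pos: [0.5605, -0.0403, 0.1233]
tcp_rot: [-0.5, 0.5, -0.5, 0.5]
contact_force: [0.1, 0.5, -0.4]
opening: 1.001
```

>>> send_rows(plan=[[[0,-0.05,0],[0,0,0]],[[0,-0.15,0],[0,0,0]],[[0,-0.25,0],[0,0,0]],[[0,-0.25,0],[0,0,0]],[[0,-0.25,0],[0,0,0]],[[0,-0.25,0],[0,0,0]],[[0,0,0],[0,0,0]],[[0,0,0],[0,0,0]],[[0,0,0],[0,0,0]]])

```text
time: 10.4
eef_pos: [0.5598, -0.0401, 0.266]
tcp_rot: [-0.5, 0.501, -0.499, 0.5]
contact_force: [0.5, -0.0, 0.4]
opening: 1.002
```

```bash
python3 - <<'E'
from seg import *
s=get_state(); print(s["eef_pos"],s["contact_force"],s["opening"])
c=cam("wrist","w5.png"); a=cam("side","side5.png");b=cam("scene","scene5.png")
u=proj(c,[.5605,-.0402,.11]); print(u); x,y=map(int,u)
o=np.zeros((600,800,3),np.uint8); o[:,:500]=cv2.resize(c["img"][y-60:y+60,x-50:x+50],(500,600))
o[:300,500:]=cv2.resize(a["img"][170:280,282:392],(300,300)); o[300:,500:]=cv2.resize(b["img"][150:260,250:360],(300,300));cv2.imwrite("pics/m5.png",o)
print(x-50,y-60)
for z,r in((.129,.023),(.129,.028),(.105,.039),(.075,.012)):
    print(z,r,[proj(c,[.5605,-.0402+k*r,z]).round(1)[1] for k in(1,-1)],[proj(c,[.5605+k*r,-.0402,z]).round(1)[0] for k in(-1,1)])
E
```

```text
[ 0.55978575 -0.04011704  0.26596265] [ 0.4677189  -0.01619773  0.40249862] 1.002054209293651
[318.5482686  182.44377351]
268 122
0.129 0.023 [np.float64(160.1), np.float64(216.7)] [np.float64(289.0), np.float64(348.1)]
0.129 0.028 [np.float64(153.6), np.float64(222.5)] [np.float64(282.6), np.float64(354.5)]
0.105 0.039 [np.float64(134.3), np.float64(223.7)] [np.float64(272.3), np.float64(364.8)]
0.075 0.012 [np.float64(159.3), np.float64(184.5)] [np.float64(305.5), np.float64(331.5)]
```

View pics/m5.png

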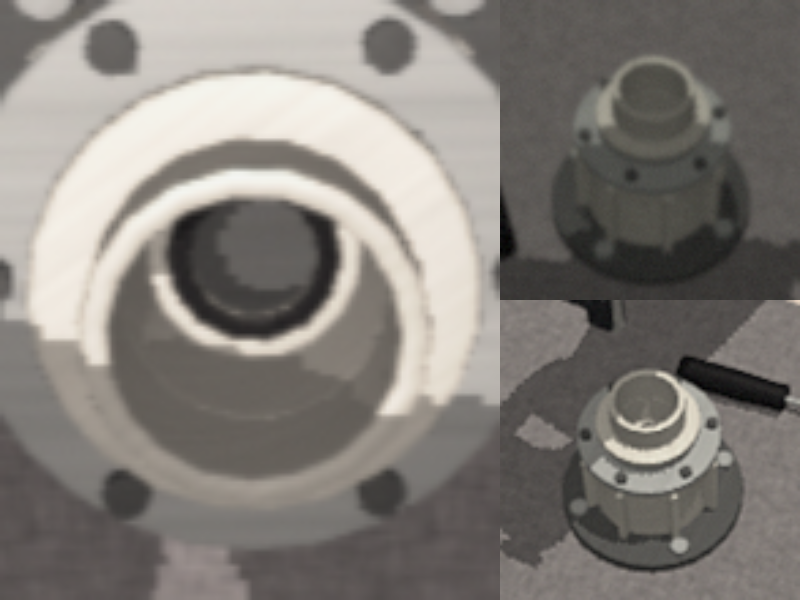

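>>> send_rows(plan=[[[-0.15,-0.1,-0.014],[0,0,0]],[[-0.25,-0.1,-0.014],[0,0,0]],[[-0.3,-0.1,-0.014],[0,0,0]],[[-0.3,-0.1,-0.014],[0,0,0]],[[-0.3,-0.1,-0.014],[0,0,0]],[[-0.3,-0.05,-0.014],[0,0,0]],[[-0.3,0,-0.014],[0,0,0]],[[-0.3,0,-0.014],[0,0,0]],[[-0.3,0,-0.014],[0,0,0]],[[-0.25,0,-0.014],[0,0,0]],[[0,0,0],[0,0,0]],[[0,0,0],[0,0,0]]])

```text
time: 11.75
eef_pos: [0.5434, 0.2899, 0.3322]
tcp_rot: [0.501, -0.5, 0.5, -0.5]
contact_force: [-0.6, 0.2, -0.1]
opening: 0.999
```

```bash
python3 - <<'E'
from seg import *
s=get_state(); print(s["eef_pos"],s["qpos"].round(3))
c=cam("wrist","w6.png"); print(proj(c,[.544,.29,.206]),proj(c,[.608,.29,.147]),proj(c,[.544,.29,.147]))
E
```

```text
[0.54336368 0.28987385 0.33221136] [ 3.260e-01  1.050e-01  1.629e+00 -1.000e-03  1.410e+00  3.250e-01]
[318.39696351 192.77824857] [388.8983765  173.07306712] [318.31996287 173.00578886]
```

View pics/w6.png

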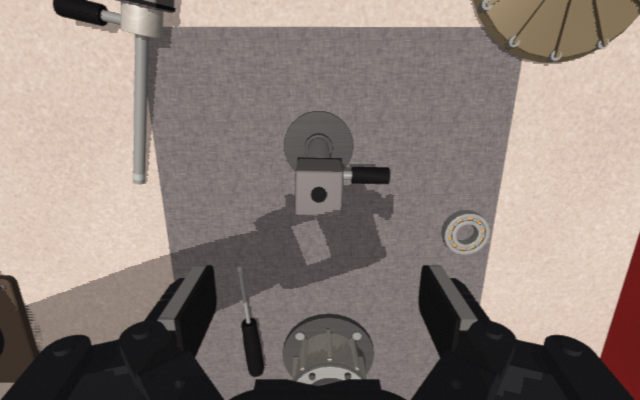

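```bash
python3 - <<'E'
from seg import *
c=cam("wrist"); g=cv2.cvtColor(c["img"],cv2.COLOR_BGR2GRAY)
print(g[200,285:355]); print(g[150:222,330])
for b in blobs(c,(300,178,340,212),0,70,60,1500): print("disc",b,plane(c,b[0],b[1],.206))
P=lambda u,v,z=.206: plane(c,u,v,z)
L=[];Rr=[]
for v in range(172,211,2):
    r=np.abs(np.diff(g[v].astype(int)));L.append(288+r[288:302].argmax()+.5);Rr.append(336+r[336:350].argmax()+.5)
print(L,Rr)
k=c["img"][160:190,335:400]; m=(cv2.cvtColor(k,cv2.COLOR_BGR2GRAY)<45).astype(np.uint8)
n,l,st,ce=cv2.connectedComponentsWithStats(m); i=1+st[1:,4].argmax(); ys,xs=np.where(l==i)
(vx,vy,_,_)=cv2.fitLine(np.c_[xs,ys].astype(np.float32),cv2.DIST_L2,0,.01,.01).ravel(); print("light",st[i],ce[i]+[335,160],np.degrees(np.arctan2(-vy,vx)))
E
```

```text
[ 82  78  81  80  79  79  78  75  76  79 102 126 134 135 135 135 134 135
 135 135 134 135 135 135 135 135 135 130 109  71  52  47  39  37  40  44
  52  66  85 113 132 134 134 134 134 133 133 133 134 134 133 134 133 133
 128 117  96  81  83  82  80  80  80  78  78  80  80  79  78  78]
[ 83  80  60  56  57  58  57  35  50  63  65  64  64  66  65  65  66  66
  66  67  91 117 131 137 137 137 138 137 137 138 137 136 136 136 137 135
 137 135 135 135 136 135 134 134 135 134 134 134 133 133 133 134 133 133
 134 132 132 133 132 133 127  91  84  83  76  79  80  80  79  80  81  77]
disc (318.0, 193.2, 162.0, array([14.3, 14.6]), 0.99) [0.54398124 0.28893028 0.206     ]
[np.float64(295.5), np.float64(295.5), np.float64(295.5), np.float64(295.5), np.float64(295.5), np.float64(295.5), np.float64(295.5), np.float64(295.5), np.float64(295.5), np.float64(295.5), np.float64(295.5), np.float64(295.5), np.float64(294.5), np.float64(294.5), np.float64(295.5), np.float64(295.5), np.float64(294.5), np.float64(295.5), np.float64(295.5), np.float64(295.5)] [np.float64(343.5), np.float64(342.5), np.float64(342.5), np.float64(340.5), np.float64(349.5), np.float64(340.5), np.float64(340.5), np.float64(340.5), np.float64(340.5), np.float64(340.5), np.float64(340.5), np.float64(340.5), np.float64(340.5), np.float64(340.5), np.float64(340.5), np.float64(340.5), np.float64(340.5), np.float64(340.5), np.float64(339.5), np.float64(339.5)]
light [ 16   6  38  17 605] [369.75867769 174.08264463] -1.8033141
```

>>> send_rows(plan=[[[0.007,0.15,0.005],[0,0.004,0]],[[0,0.25,0],[0,0,0]],[[0,0.25,0],[0,0,0]],[[0,0.25,0],[0,0,0]],[[0,0.2,0],[0,0,0]],[[0,0.1,0],[0,0,0]],[[0,0.075,0],[0,0,0]],[[0,0,0],[0,0,0]],[[0,0,0],[0,0,0]]])

```text
time: 12.75
eef_pos: [0.5451, 0.2889, 0.1818]
tcp_rot: [0.493, -0.506, 0.507, -0.494]
contact_force: [0.7, -0.2, -0.0]
opening: 0.999
```

>>> send_rows(plan=[[[0,0,0],[0,0,0]],[[0,0,0],[0,0,0]],[[0,0,0],[0,0,0]],[[0,0,0],[0,0,0]],[[0,0,0],[0,0,0]],[[0,0,0],[0,0,0]],[[0,0,0],[0,0,0]],[[0,0,0],[0,0,0]],[[0,0,0],[0,0,0]],[[0,0,0],[0,0,0]],[[0,0,0],[0,0,0]],[[0,0,0],[0,0,0]]], gripper=1, grip_force=60)

```text
time: 13.95
eef_pos: [0.5446, 0.2891, 0.1811]
tcp_rot: [0.493, -0.506, 0.506, -0.494]
contact_force: [-1.6, 0.4, 5.3]
opening: 0.415
```

>>> send_rows(plan=[[[0,-0.03,0],[0,0,0]],[[0,-0.08,0],[0,0,0]],[[0,-0.15,0],[0,0,0]],[[0,-0.17,0],[0,0,0]],[[0,-0.17,0],[0,0,0]],[[0,-0.17,0],[0,0,0]],[[0,-0.17,0],[0,0,0]],[[0,-0.17,0],[0,0,0]],[[0,-0.12,0],[0,0,0]],[[0,-0.05,0],[0,0,0]],[[0,0,0],[0,0,0]],[[0,0,0],[0,0,0]]])

```text
time: 15.15
eef_pos: [0.5439, 0.2887, 0.3326]
tcp_rot: [-0.494, 0.507, -0.506, 0.493]
contact_force: [-0.8, -0.7, -2.9]
opening: 0.413
```

```bash
python3 - <<'E'
from seg import *
s=get_state(); print(s["eef_pos"],s["contact_force"],s["wrist_torque"],s["opening"]);print(T(s)[:3,:3].round(4))
p=s["eef_pos"]
for n in("side","scene","wrist"):
    c=cam(n,n+"7.png"); print(n,proj(c,p-[0,0,.171]).round(1),proj(c,p-[0,0,.05]).round(1))
E
```

```text
[0.54389919 0.28872367 0.33262747] [-0.81266526 -0.67198379 -2.8939592 ] [0.07891682 0.02165525 0.00792795] 0.4130396278262711
[[-2.510e-02 -2.000e-03  9.997e-01]
 [-9.997e-01 -7.000e-04 -2.510e-02]
 [ 8.000e-04 -1.000e+00 -2.000e-03]]
side [297.6  81.4] [295.   30.5]
scene [475.9 230.5] [496.  190.8]
wrist [317.9 177.4] [317.6 235.7]
```

>>> send_rows(plan=[[[0.12,0,0.021],[0,0,0]],[[0.24,0,0.021],[0,0,0]],[[0.32,0,0.021],[0,0,0]],[[0.34,0,0.021],[0,0,0]],[[0.34,0,0.021],[0,0,0]],[[0.34,0,0.021],[0,0,0]],[[0.34,0,0.021],[0,0,0]],[[0.32,0,0.021],[0,0,0]],[[0.24,0,0.021],[0,0,0]],[[0.138,0,0.021],[0,0,0]],[[0,0,0],[0,0,0]],[[0,0,0],[0,0,0]]])

```text
time: 16.5
eef_pos: [0.5611, -0.0401, 0.3338]
tcp_rot: [-0.493, 0.507, -0.506, 0.494]
contact_force: [-0.5, 0.8, -2.4]
opening: 0.412
```

```bash
python3 - <<'E'
from seg import *
s=get_state(); p=s["eef_pos"]; print(p,s["contact_force"],s["opening"])
tip=p-[0,0,.171]; I={}
for n in("side","scene","wrist"):
    c=cam(n,n+"8.png"); I[n]=c; print(n,"tip",proj(c,tip).round(1),"rod top",proj(c,tip+[0,0,.125]).round(1),"hole",proj(c,[.5608,-.0405,.075]).round(1))
# rod centre line from horizontal profiles: gray rows
for n in("side","scene"):
    c=I[n]; g=cv2.cvtColor(c["img"],cv2.COLOR_BGR2GRAY)
    for f in(.01,.03,.06,.09,.12):
        u,v=proj(c,tip+[0,0,f]); u0=int(u)-14; print(n,f,round(u,1),int(round(v)),u0,g[int(round(v)),u0:u0+29])
c=I["scene"]; u,v=proj(c,tip+[0,0,.05]); x,y=int(u),int(v); a=c["img"][y-55:y+55,x-50:x+50]
c=I["side"]; u,v=proj(c,tip+[0,0,.05]); x,y=int(u),int(v); b=c["img"][y-60:y+60,x-40:x+40]
o=np.hstack([cv2.resize(a,(400,440)),cv2.resize(b,(293,440))]); cv2.imwrite("pics/m8.png",o)
E
```

```text
[ 0.56111665 -0.04007505  0.33378156] [-0.53715996  0.83016272 -2.41688392] 0.4123361382271367
side tip [338.3 189. ] rod top [339.8 134.9] hole [337.4 221. ]
scene tip [303.  175.8] rod top [300. 131.] hole [304.6 201.4]
wrist tip [317.3 178.6] rod top [317.2 240.1] hole [317. 158.]
side 0.01 338.4 185 324 [88 87 89 91 89 93 92 91 90 91 85 80 70 69 63 62 69 75 85 88 89 90 86 86
 89 91 90 91 92]
side 0.03 338.7 177 324 [94 94 91 91 92 94 89 88 86 82 87 85 68 62 60 64 62 73 81 88 88 89 86 84
 87 90 89 93 87]
side 0.06 339.0 164 324 [89 89 91 89 89 90 91 89 88 86 86 81 69 63 64 62 59 70 79 83 90 89 88 92
 88 87 92 89 91]
side 0.09 339.3 151 325 [84 89 88 89 88 88 88 93 91 91 86 73 66 64 63 62 63 75 84 91 92 92 93 92
 93 91 92 89 88]
side 0.12 339.7 137 325 [88 90 87 94 90 91 91 91 90 84 81 78 75 75 74 72 71 70 77 82 80 86 85 85
 89 83 86 89 88]
scene 0.01 302.8 173 288 [86 82 81 78 79 77 78 81 81 83 77 75 73 73 74 78 81 90 87 79 76 79 78 79
 80 82 84 63 19]
scene 0.03 302.3 166 288 [81 80 76 74 75 72 78 79 77 77 76 74 74 77 80 81 85 84 82 83 82 82 80 80
 81 78 82 79 78]
scene 0.06 301.6 156 287 [85 83 78 80 81 82 79 83 78 75 77 82 78 73 77 79 87 84 82 80 81 79 79 79
 76 77 81 80 78]
scene 0.09 300.9 145 286 [18 23 28 20 25 19 11 44 76 81 78 82 76 76 77 79 75 77 75 81 80 80 77 81
 75 76 78 80 82]
scene 0.12 300.1 133 286 [126 127 133 131 124 122 116 102 103 105  96  82  89 101 104 101 101 102
 102 102  99 112 129 135 135 140 140 138 138]
```

```bash
python3 - <<'E'
from h import *
w=cv2.imread("pics/wrist8.png")[110:270,257:377]; s=cv2.imread("pics/scene8.png")[105:225,255:345]; d=cv2.imread("pics/side8.png")[110:240,290:390]
o=np.zeros((600,800,3),np.uint8); o[:,:450]=cv2.resize(w,(450,600)); o[:400,450:750]=cv2.resize(s,(300,400)); o[400:,450:604]=cv2.resize(d,(154,200)); cv2.imwrite("pics/m8.png",o)
E
```

```text
(no output)
```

View pics/m8.png

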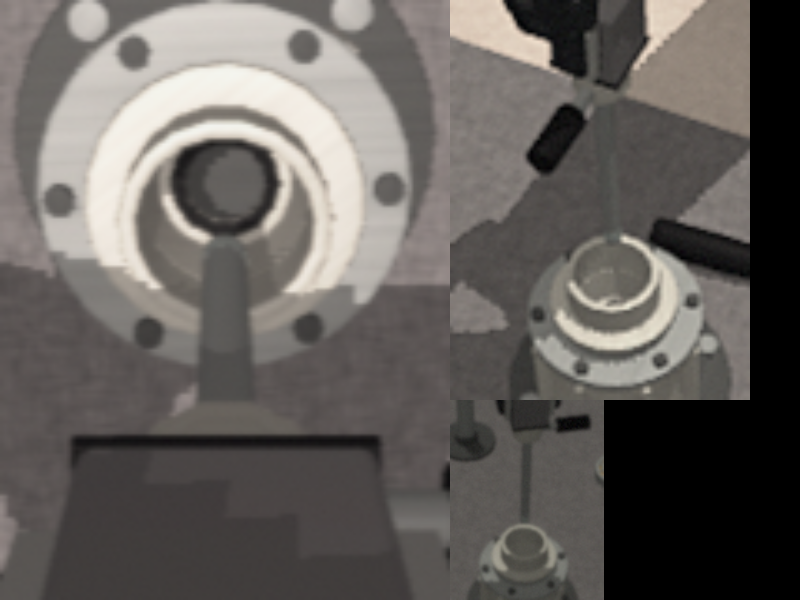

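```bash
python3 - <<'E'
from h import *
P=[];W=None
for i in range(5):
    c=cam("wrist"); P.append(get_state()["eef_pos"])
print(np.mean(P,0)); 
print("rim",plane(c,317.4,169.7,.129),"tip edge",plane(c,317.3,172.4,np.mean(P,0)[2]-.171)-[0,.005,0])
g=cv2.cvtColor(c["img"],cv2.COLOR_BGR2GRAY); print(g[140:175,317]);print(g[175:200,330]);print(g[165,285:350])
E
```

```text
[ 0.56123015 -0.03924816  0.3340462 ]
rim [ 0.56136667 -0.04087161  0.129     ] tip edge [ 0.56141495 -0.03984199  0.1630462 ]
[113 132 227 243 238 217 142  56  53  69  95  98 100 100  98  96  96  97
  96  98  98  99  99  98  96  84  80  73 101  59  44  43  65  98 105]
[125 127 125 125 125 121 112 110 108 104 103 102 100 114 139 151 146 142
 148 148 150 144 125 124 124]
[238 237 229 217 223 231 227 208 156 101  95  93  92  93  97 136 196 223
 199 128  61  43  43  51  63  69  66  65  64  65  68  70  84  97  99  99
  99  99  93  78  60  45  41  64 136 201 218 190 141 122 120 120 117 112
 132 188 220 221 213 200 209 229 232 230 227]
```

>>> send_rows(plan=[[[0.009,0,0],[0,0,0]],[[0,0.06,0],[0,0,0]],[[0,0.1,0],[0,0,0]],[[0,0.1,0],[0,0,0]],[[0,0.1,0],[0,0,0]],[[0,0.1,0],[0,0,0]],[[0,0.06,0],[0,0,0]],[[0,0,0],[0,0,0]],[[0,0,0],[0,0,0]]])

```text
time: 17.8
eef_pos: [0.5614, -0.0414, 0.2717]
tcp_rot: [0.494, -0.506, 0.506, -0.494]
contact_force: [0.5, 0.5, -2.1]
opening: 0.415
```

>>> send_rows(plan=[[[0,0.06,0],[0,0,0]],[[0,0.1,0],[0,0,0]],[[0,0.1,0],[0,0,0]],[[0,0.1,0],[0,0,0]],[[0,0.1,0],[0,0,0]],[[0,0.075,0],[0,0,0]],[[0,0,0],[0,0,0]],[[0,0,0],[0,0,0]],[[0,0,0],[0,0,0]],[[0,0,0],[0,0,0]]])

```text
time: 18.8
eef_pos: [0.5617, -0.0414, 0.2083]
tcp_rot: [0.493, -0.506, 0.507, -0.494]
contact_force: [0.6, 1.2, -2.2]
opening: 0.412
```

```bash
python3 - <<'E'
from seg import *
P=[];F=[];Q=[]
for i in range(8):
    c=cam("wrist","w9.png"); s=get_state(); P.append(s["eef_pos"]);F.append(s["contact_force"]);Q.append(s["wrist_torque"])
print(np.mean(P,0),np.std(P,0).round(5),np.mean(F,0).round(2),np.mean(Q,0).round(3),s["opening"],np.abs(s["dq"]).max());print(T(s)[:3,:3].round(4))
p=np.mean(P,0)
d=cam("side","side9.png");g=cv2.cvtColor(d["img"],cv2.COLOR_BGR2GRAY)
for z in(.135,.15,.16): print(z,proj(d,[p[0],p[1],z]).round(1))
u,v=proj(d,[.5610,-.0408,.129]); print("rim side",u,v)
for vv in(189,192,195,198,201,204,208,212): print(vv,g[vv,310:368])
E
```

```text
[ 0.56138036 -0.04133635  0.20778987] [1.4e-04 3.0e-05 2.6e-04] [ 0.2   0.   -2.19] [-0.     0.015 -0.002] 0.41466758450785385 0.0017241360306030529
[[-2.510e-02  1.000e-04  9.997e-01]
 [-9.997e-01 -0.000e+00 -2.510e-02]
 [ 0.000e+00 -1.000e+00  1.000e-04]]
0.135 [338.4 200. ]
0.15 [338.5 194.4]
0.16 [338.6 190.6]
rim side 338.03427188137 202.06452159980964
189 [92 95 94 96 93 95 94 94 96 95 96 97 94 91 91 91 92 93 90 85 83 76 72 75
 79 79 82 79 82 82 80 81 78 80 76 76 82 86 95 94 92 96 95 91 90 90 92 96
 95 95 92 92 95 93 93 94 93 92]
192 [ 91  91  93  94  94  91  91  89  90  93  93  91  92  93  92  92  94  96
 105 116 122 127 126 113  95  83  78  78  79  76  77  80  88 104 121 127
 124 110 105  99  97  97  94  93  94  93  91  89  90  90  91  90  89  90
  88  94  92  93]
195 [ 94  94  94  96  96  98  92  94  92  93  94  94  91  95 100 111 131 136
 131 118 101  87  82  77  81  75  65  62  63  68  65  66  78  81  89  97
 114 129 142 137 125 108 101  94  88  88  94  90  90  94  94  95  97  97
  95  92  92  89]
198 [ 94  92  88  92  94  90  91  88  87  85  82  88 106 122 137 137 119  90
[... 428 characters left out ...]
13 119 124 127 133 142 153 157 142 114  96  90  82  73
  75  78  82  80  80  81  78  73  67  62  65  64  68  75  83  86  84  76
  77  76  71  71  80  88  97 120 143 153 143 133 130 126 118 107  98  96
  93  92  92  92]
208 [ 98 113 121 124 126 124 128 142 154 162 161 158 141 104  83  87  92  91
  88  80  80  82  82  82  78  73  68  63  62  64  65  75  83  83  81  80
  82  84  88  91  90  84  84 107 137 151 155 148 140 127 118 108 103 100
  92  90  93  91]
212 [121 129 128 129 128 127 127 122 117 117 117 116 106  88  76  74  76  76
  78  81  86  90  94  91  89  92  91  87  90  93  91  93  91  91  93  89
  85  82  76  73  72  73  77  86  97 101 101 100 101  97  82  66  66  70
  90 102  98  97]
```

```bash
python3 - <<'E'
from seg import *
d=cam("scene","scene9.png");g=cv2.cvtColor(d["img"],cv2.COLOR_BGR2GRAY)
for z in(.129,.14,.12,.11): print(z,proj(d,[.5614,-.0410,z]).round(1))
for vv in(170,174,177,180,183,186): print(vv,g[vv,280:328])
E
```

```text
0.129 [303.2 186.2]
0.14 [303.  182.8]
0.12 [303.4 188.8]
0.11 [303.6 191.7]
170 [76 75 78 80 82 82 82 87 76 43 28 22 25 21 21 21 19 17 50 86 89 72 53 64
 65 64 66 69 68 69 52 46 73 84 84 84 78 57 46 62 70 72 80 86 89 86 87 85]
174 [84 80 82 86 83 80 81 77 84 85 80 72 51 35 21 18 19 14 41 74 91 78 64 65
 63 67 68 65 50 69 88 81 84 86 76 45 13 18 18 24 21 30 30 35 34 35 30 26]
177 [ 82  82  88  87  83  80  84  82  77  75  78  79  76  76  81  99 104 101
 109 102  98  88  71  56  35  21  26  56  93 119 138 119 104  84  38  15
   9   5  12  21  15  24  22  26  32  33  32  28]
180 [ 86  82  78  83  79  78  80  81  80  73  62  70 116 147 130 106 105 102
  97  84  90 101 102  99 100  98 101 104  99  96  94  98 139 203 213 143
 144 176 140 101  62  10   6  17  13  18  23  19]
183 [ 79  79  75  77  76  81  94 109 120 101  50   3   8   8   9  12  46  69
  87 106  95  77  79  82  80  82  98 101 103 104 101 101  93  85 117 189
 221 212 194 176 168 181 177 138  94  49  24  15]
186 [ 79  81  84  96 111 111 112 121 104  43  10   9  21  15  14  17  16   8
  60  98  99  79  76  80  78  78 100 114 111 110 104  98  99  94  77 154
 223 197 190 219 210 185 165 167 172 174 147 106]
```

```bash
python3 -c "
from plant import *
print(sign_off())"
```

```text
the job is handed in; nothing more can be done
None
```

I nested the carrier in the housing cup and let go. I then lifted the smaller scope out of its stand and lowered it through the carrier's hole, where the arm still holds it. I handed the job in at about 20 s; it gave no verdict.

- **Carrier:** It was set down with about 6 N of contact. The tool stood 69 mm above its height at pick-up, which is what fully home should give. The picture after release showed the flange flat and concentric on the housing.
- **Scope position:** The tool was at (0.5614, −0.0413, 0.208), which puts the tip about 37 mm above the bench; mid-chamber is 36.5 mm. It was upright to within 0.1° and still.
- **Scope centring:** The side view put the rod within about 1 px of the rim's centre. The scene view put it where the tool pose predicted. I estimate it is centred to about 1 mm, against 7 mm of clearance all round.
- **Contact:** After the scope went in, the force was just its weight (about 2.2 N) with almost no sideways force or moment, so there was no sign of touching.
- **Disagreements:** The early sightings of the carrier and housing differed by about 2 mm in y between features. I used the values that agreed with each other. The measured tool position also wandered by up to about 1 mm between readings.
- **Not checked:** I did not view a picture of the final pose; those last checks were on pixel values only. I did not re-measure the bearing, dish or screwdriver, but no move went near them.

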